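Park the inspection torch in its bench clip

TASK

Draw the inspection torch out of its sleeve by its tail, lay it flat on the table clear of the sleeve and let go. Then take it afresh and park it in the bench cradle: the slot in its tail slid well onto the headed pin, and the barrel pushed down past the sprung jaw until it lies fully home in the fork with the jaw closed over it. Leave the two small bottles where they stand.

Things in the scene. Friction and masses are not known exactly. Their poses are not given: they have to be found in the camera images.
- torch: Rod-shaped torch, 189 mm long, about 0.18 kg. Origin on its axis; x points tail to nose, y across the flat tang. Metal barrel 20 mm round (x -50 to +60), black square collars 24 x 24 mm at nose (x +60 to +80) and tail (x -75 to -50), on which it lies with the axis 12 mm above the table. Starts in the sleeve, x axes alike, axis about 25 mm above the table, nose inside.
- tail_collar (a point): Middle of the torch's square tail collar (torch [-62.5, 0, 0] mm), 24 mm wide, 25 mm long. At the start only the tang, this collar and 10 to 30 mm of barrel show outside the sleeve; grip it here to draw it out.
- slot_end (a point): Point on the torch at [-91, 0, 0] mm, in its flat steel tang (x -109 to -75, 26 mm wide, 4 mm thick, z -2 to +2). The tang's slot is 12 mm wide, open to the tail, from x -109 to -87; this point is where the pin's centre lies when the pin meets the slot's closed end; a few mm short of that is as good.
- sleeve: Fixed grey tunnel, 124 mm long, 40 wide, 48 high, on a 4 mm foot 60 wide. Origin on the table under its centre; x along the tunnel, open mouth at x = -62 mm, shut at +x. Inside 32 mm wide, floor at z = 14, roof at z = 44 mm. The torch comes out along -x and is clear once drawn about 125 mm.
- cradle: Fixed grey holder, base plate x -114 to +62, y -30 to +30, z 0 to 8 mm. Origin on the table, z up. Parked, the torch is level, its origin at [0, 0, 44] mm, x axes alike. From x = -48 to 30 nothing stands above the base plate: room for fingers beside the barrel. With the torch's axis at z = 67 to 73 the barrel passes over the closed jaw and the tang passes below the pin's head.
- cheeks (a point): Cradle [-62, 0, 60] mm: midway between the tops of two upright guard cheeks (x -76 to -48, inner faces at y -17 and +17, top z 60 mm) that flank the parked tail collar, so that it cannot be gripped there.
- pin (a point): Cradle [-91, 0, 44] mm: axis of the upright headed pin at the height of the parked tang. Pin 8 mm round; below it a 20 mm shoulder, top at z 42, carries the tang; neck from z 42 to 78; head 16 mm across from z 78 to 84, wider than the slot, so the slot must go on sideways.
- clip_seat (a point): Cradle [40, 0, 44] mm: axis of the parked barrel in the middle of the fork clip (x 30 to 50). V seat below; fixed fork arm on the -y side, inner face y -11.5, flared outward above z 51, top z 66 mm; sprung jaw on the +y side.
- jaw (a joint): Sprung steel jaw of the clip, hinged along the cradle's x at y 15, z 31 mm: 0 closed against its stop, grows to 0.7 rad as its nose swings outward to +y. The barrel opens it by about 0.1 to 0.2 rad going down; it springs back to 0 once the barrel is home. Takes roughly 5 to 20 N on the hand.
- jaw_nose (a point): Middle of the jaw's rounded nose, a slippery bar of 5 mm radius along the cradle's x; closed it is at cradle [40, 11, 55] mm.
- diluent_a: Small clear bottle, blue cap, 33 mm across, 58 mm high, standing upright; bystander. Origin under its centre.
- diluent_b: A second bottle of the same kind; bystander. Origin under its centre.
There are look-alikes about, which are no part of the job. There is more than one size of the torch; the job needs the larger.

How it is judged:
By the outcome, as a careful person would: the job done as asked, in the order asked, and still so for the second after the job is handed in, with the robot touching nothing.
It also fails if it takes over 61 s, if anything falls off the work surface, if the arm or the gripper's body presses on something with over 40 N, if the wrist force passes 120 N, or if a joint passes its speed limit or range.

ROBOT

A 7-joint arm with a two-finger parallel gripper is mounted at the origin on a cart in front of the work surface, level with it; the furniture and walls round the work are solid. World frame = base frame: x ahead of the robot, y to its left, z up, the work surface at z = 0. Lengths are in mm, angles in rad, forces in N, time in s.
With the tool pointing down it reaches from about 400 to 850 mm from the base axis. Payload 6.9 kg.
Tool frame: the origin (TCP) lies midway between the tips of the shut fingers; the grasp point (between the pads) lies 19 mm behind it; z points along the fingers, y is the line along which they close (so a half turn about z gives the same grasp; the last joint's range is limited). The gripper opens to 85 mm and grips with 20 to 120 N. Pads are 22 mm wide; open, the fingers measure 114 mm over their backs; the gripper's body (76 mm by 85 mm) begins 54 mm behind the grasp point. The pads swing forward as they close: fully open they stand 13 mm farther back than shut.
Start: joints at [1.413, 0.507, -0.238, 1.5, 0.126, 1.149, -0.155], TCP at [162.94, -603.376, 231.275] pointing down, gripper open.
Joint ranges: [-3.08, 3.08], [-0.24, 2.05], [-1.43, 1.35], [0, 2.5], [-1.52, 4.66], [0.17, 1.96], [-2.89, 2.89]. Speed limits (rad/s): [2.39, 2.39, 3.14, 3.14, 3.14, 3.14, 3.14].

INTERFACE

Orientations are given as a 3x3 rotation matrix whose columns are the frame's x, y, z axes.
In Python, from workcell import manip gives the robot as it stands.
- The arm moves only by the shell command python3 -m inch 'ROWS' [OPENING] [FORCE]. ROWS is JSON, a list of rows, each a list of 2 entries, a list of its own where there are three numbers: the shift along the world's x, y, z in mm, then the turn about the world's z in degrees. In form: [[[tx, ty, tz], twist], ...]. A call has 1 to 20 rows; each row is the pose to reach, as a shift and turn from the pose commanded when the call began; what a row does not reach only later rows make up. A row lasts 1/8 s, in which the tool goes at most 62.5 mm and 10.7 degrees, less where a joint would pass 70% of its speed; a pose out of reach is approached as far as the arm can. A call with a gripper value outside its range is refused whole. OPENING is the closure in counts, from 0 (fully open) to 255 (shut), set as the call begins (- or left out, the last holds). The fingers move at their own pace and stop on an object; FORCE is the grip in N (left out, the last holds). Time passes only in rows, so rows that repeat a pose let the fingers close. It gives the time, the measured TCP pose, the force, the opening and the grip force at its end, in the units of the state.
- manip.get_obs(): the state, without advancing time (a new reading comes with each control period).
- manip.snapshot(name): name is "side" or "top" or "wrist"; returns a dict with "img" (480x640x3 uint8, red, green, blue), "z_map" (480x640 float32, mm along the optical axis (not along the pixel's ray), 0 where there is no reading), "vertical_fov" (degrees; the focal length in pixels is half the picture's height over the tangent of half this angle, whatever the lens; pixels are square), "cx", "cy" (the principal point, pixels), "dist_coeffs" ([k1, k2, p1, p2, k3] as OpenCV has them; the pictures are not rectified), "position" and "rotation" of the camera in the world; the wrist camera has in their place "tool_from_camera" (4x4, takes a point from camera to tool coordinates, whose origin is the TCP and whose axes are the flange's). Camera axes: x right, y up, looking along -z (the intrinsics and any distortion apply to the point x, -y, -z); pixel columns grow to the right and rows downward; lengths in mm; the calibration is good to about 2 mm. A picture is of the moment at which its call begins: read the wrist's pose just before it.
- manip.job_done(): hands the job in; it is judged then, once.
The state is a dict: "time": time; "q": joint angles; "qvel": joint speeds; "tau": joint torques, N m; "position": TCP position; "orientation": TCP orientation; "contact_force": force on the tool from outside, world axes, zero at the start; "torque": the same for the moment, N m; "grip_width": opening from 0.0 (shut) to 1.0 (fully open); "grasp_force": force on a finger pad.
Only numpy, scipy, OpenCV 4.12 (cv2) and the standard library are available. Lean on these libraries where they do the work, as an engineer would, in place of code of your own. Each camera call takes 0.05 s, during which the arm holds its last target. There are 200 camera calls.

## Working session

There is one attempt and no reset: what is moved stays moved. The work goes in short steps, Python scripts to look and compute and a shell command to move; the robot and the scene stay as the last step left them, time stands still between calls to the robot, and variables do not carry over. Pictures are saved under pics/ and viewed, at most 14 in all, crops included, and the job is handed in when it is done.

```bash
mkdir -p pics; cat > h.py <<'E'
import numpy as np, cv2
from workcell import manip
def snap(n):
    o=manip.get_obs(); s=manip.snapshot(n)
    f=240/np.tan(np.radians(s["vertical_fov"])/2)
    K=np.array([[f,0,s["cx"]],[0,f,s["cy"]],[0,0,1.]]); d=np.array(s["dist_coeffs"],float)
    if n=="wrist":
        T=np.array(s["tool_from_camera"]); R0=np.array(o["orientation"])
        R=R0@T[:3,:3]; p=R0@T[:3,3]+np.array(o["position"])
    else: R=np.array(s["rotation"]).reshape(3,3); p=np.array(s["position"])
    return dict(img=s["img"],z=s["z_map"],K=K,d=d,R=R,p=p)
def rays(c,px):
    u=cv2.undistortPoints(np.array(px,float).reshape(-1,1,2),c["K"],c["d"]).reshape(-1,2)
    return np.c_[u[:,0],-u[:,1],-np.ones(len(u))]@c["R"].T
def onz(c,px,z):
    r=rays(c,px); return c["p"]+r*((z-c["p"][2])/r[:,2])[:,None]
def dep(c,px):
    px=np.array(px).reshape(-1,2).astype(int); return c["p"]+rays(c,px)*c["z"][px[:,1],px[:,0]][:,None]
def cloud(c):
    v,u=np.mgrid[:480,:640]; px=np.c_[u.ravel(),v.ravel()]
    return dep(c,px).reshape(480,640,3)
def save(im,n): cv2.imwrite("pics/"+n,cv2.cvtColor(im,cv2.COLOR_RGB2BGR))
def proj(c,P):
    q=(np.array(P,float).reshape(-1,3)-c["p"])@c["R"]; q[:,1:]*=-1
    return cv2.projectPoints(q,np.zeros(3),np.zeros(3),c["K"],c["d"])[0].reshape(-1,2)
E
python3 - <<'E'
from h import *
import pickle
C={n:snap(n) for n in("top","side")}
pickle.dump(C,open("c0.pkl","wb"))
for n in C: save(C[n]["img"],n+"0.png"); print(n,C[n]["p"],C[n]["R"].round(2).tolist(),(C[n]["z"]>0).mean())
E
```

```text
top [ 460.2904214  -120.58066528 1275.32544953] [[-0.02, 0.99, -0.11], [-1.0, -0.02, -0.03], [-0.03, 0.11, 0.99]] 0.9960514322916667
side [  451.77042832 -1272.1801093   1134.87318673] [[0.99, 0.09, -0.08], [-0.12, 0.67, -0.73], [-0.01, 0.74, 0.68]] 0.9960384114583334
```

View pics/top0.png

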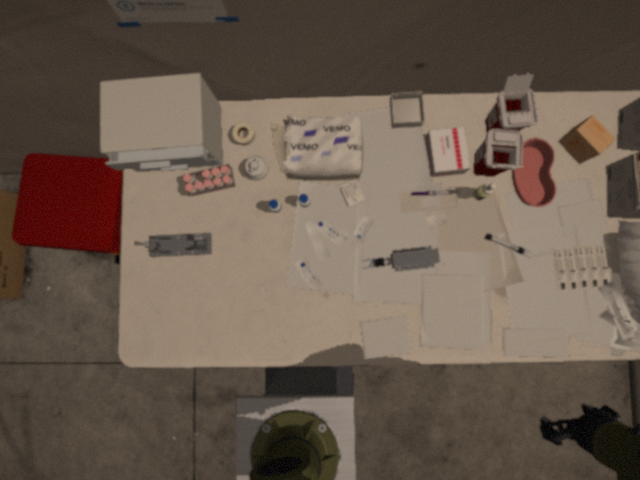

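View pics/side0.png

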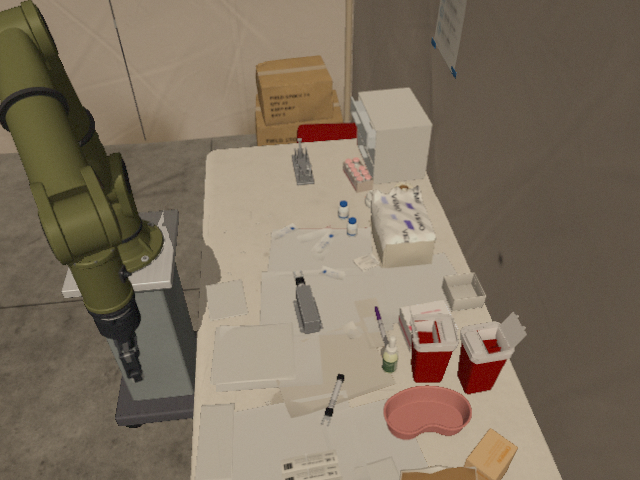

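The top view shows the sleeve at about (415,258) with the torch tail to its left at (375,262). The cradle is at (178,245) with its pin at the left, near (145,243). The bottles are at (274,205) and (303,200), and the smaller look-alike torch is at (507,243). In the side view the sleeve is at (308,308) and the cradle at (302,165).

```bash
python3 - <<'E'
from h import *
import pickle
C=pickle.load(open("c0.pkl","rb"));c=C["top"]; W=cloud(c)
print("table z",np.median(W[300:330,200:280,2]), "bottles",dep(c,[(274,204),(303,199)]).round())
def rect(name,box,lo,hi):
    x0,y0,x1,y1=box; P=W[y0:y1,x0:x1].reshape(-1,3); P=P[(P[:,2]>lo)&(P[:,2]<hi)]
    r=cv2.minAreaRect(P[:,:2].astype(np.float32)); print(name,len(P),P.mean(0).round(1),[np.round(a,2) for a in r],np.round(cv2.boxPoints(r)).tolist())
rect("sleeve roof",(385,240,450,275),40,58)
rect("tang+collar",(355,250,389,272),15,42)
rect("cradle all",(130,225,220,262),4,100)
rect("cradle high",(130,225,220,262),50,100)
rect("pin head",(130,225,165,262),65,100)
for n,b in(("top",(340,230,460,290)),("top",(120,215,225,270)),("side",(280,260,340,340)),("side",(280,130,330,195))):
    x0,y0,x1,y1=b; im=C[n]["img"][y0:y1,x0:x1]; save(cv2.resize(im,(400,300),interpolation=2),f"t{n}{x0}.png")
save(np.vstack([np.hstack([cv2.cvtColor(cv2.imread(f"pics/t{a}.png"),4) for a in r]) for r in (("top340","top120"),("side280","side280"))]),"crops.png")
E
```

```text
table z -0.7572251909273291 bottles [[668.  43.  51.]
 [678. -36.  60.]]
sleeve roof 709 [ 515.  -333.1   46.9] [array([ 515.11, -333.3 ]), array([ 40.05, 124.29]), np.float64(5.38)] [[489.0, -273.0], [501.0, -397.0], [541.0, -393.0], [529.0, -270.0]]
tang+collar 207 [ 504.9 -228.8   28.7] [array([ 504.88, -226.91]), array([25.84, 70.47]), np.float64(5.26)] [[489.0, -193.0], [495.0, -263.0], [521.0, -261.0], [515.0, -191.0]]
cradle all 1275 [566.1 311.7  17.8] [array([571.71, 329.38]), array([253.53, 101.2 ]), np.float64(88.76)] [[518.0, 204.0], [620.0, 202.0], [625.0, 455.0], [524.0, 457.0]]
cradle high 157 [567.  294.6  62.8] [array([567.85, 311.66]), array([148.39,  46.03]), np.float64(88.87)] [[543.0, 238.0], [589.0, 237.0], [592.0, 385.0], [546.0, 386.0]]
pin head 27 [564.2 376.1  82.2] [array([558.24, 368.52]), array([37.48, 11.98]), np.float64(53.82)] [[542.0, 357.0], [552.0, 350.0], [574.0, 380.0], [564.0, 387.0]]
```

View pics/crops.png

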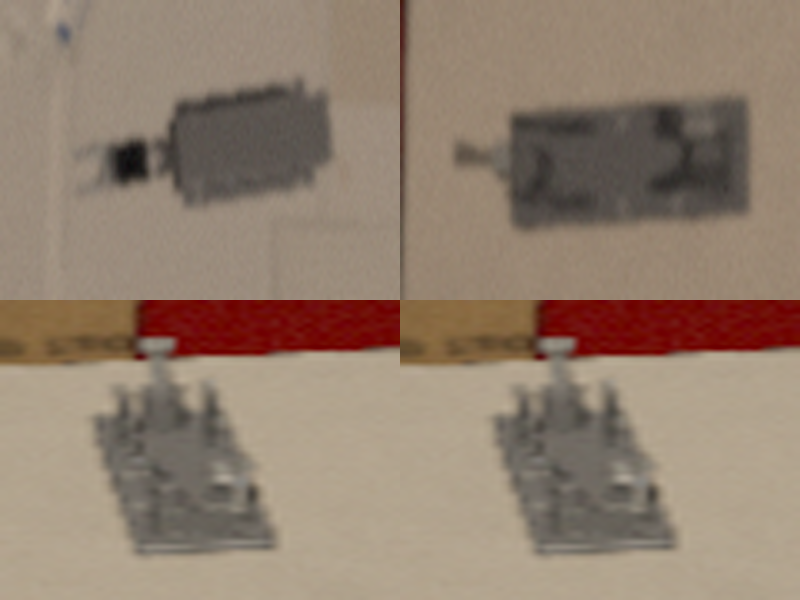

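The crops confirm the layout: the tail faces +y, the sleeve's mouth is at +y, and the cradle's pin end is at +y. The sleeve roof measures 124 x 40 mm, which matches the given size.

```bash
python3 - <<'E'
from h import *
o=manip.get_obs(); R=np.array(o["orientation"]); print(R.round(3).tolist(),o["position"],o["time"],o["grip_width"])
y=R[:,1]; print("closing yaw",np.degrees(np.arctan2(y[1],y[0])))
E
```

```text
[[0.965, 0.261, -0.0], [0.261, -0.965, 0.002], [-0.0, -0.002, -1.0]] [ 162.77957733 -602.96501414  230.53490711] 0.1 0.999114808448754
closing yaw -74.88412716933445
```

```bash
python3 -m inch '[[[40,40,0],9],[[80,85,0],18],[[120,130,0],27],[[160,175,0],36],[[200,220,0],45],[[240,262,0],54],[[280,305,0],63],[[315,340,-20],72],[[344,365,-50],80.3],[[344,365,-80],80.3],[[344,365,-80],80.3],[[344,365,-80],80.3]]' 0 80
python3 - <<'E'
from h import *
import pickle
c=snap("wrist"); pickle.dump(c,open("c1.pkl","wb")); save(c["img"],"w1.png")
o=manip.get_obs(); y=np.array(o["orientation"])[:,1]; print(o["position"],np.degrees(np.arctan2(y[1],y[0])),c["p"],c["R"].round(2).tolist())
E
```

```text
time: 1.6
position: [507.0, -238.9, 152.0]
orientation: [[-0.093, 0.996, 0.0], [0.996, 0.093, -0.0], [-0.0, 0.0, -1.0]]
contact_force: [-0.4, -0.9, 0.6]
grip_width: 1.001
grasp_force: 0.0
[ 507.22693441 -239.10798186  152.48293461] 5.33909692907694 [ 497.7175475  -157.17997532  295.81565649] [[1.0, -0.09, -0.03], [0.09, 0.94, 0.32], [0.0, -0.32, 0.95]]
```

View pics/w1.png

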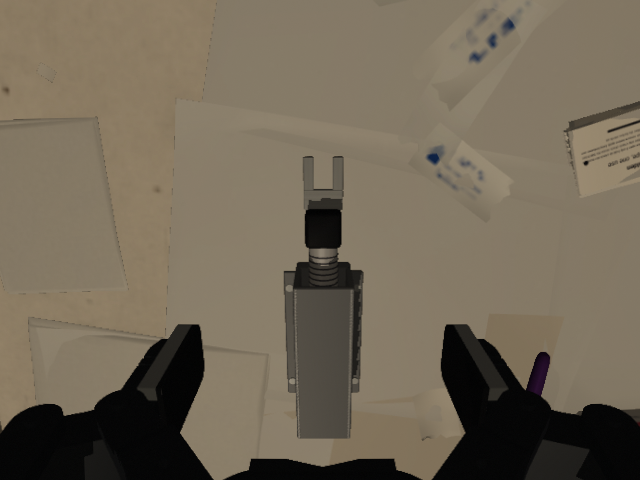

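The wrist view shows the tang prongs at (303–344, 157–190), the black tail collar at (306–341, 210–247) and the sleeve mouth at about row 288.

```bash
python3 - <<'E'
from h import *
import pickle
c=pickle.load(open("c1.pkl","rb"))
dk=(c["img"].max(2)<45)[195:262,295:355].astype(np.uint8); n,l,s,ce=cv2.connectedComponentsWithStats(dk)
k=1+s[1:,4].argmax(); print(s[k]+[295,195,0,0,0],ce[k]+[295,195])
print("collar top corners",onz(c,[(306,210),(341,210),(306,247),(341,247)],37).round(1).tolist())
print("tang",onz(c,[(303,157),(344,157),(304,190),(342,190)],27).round(1).tolist())
print("depth",dep(c,[(323,228),(308,170),(338,170),(323,350)]).round(1).tolist())
print("mouth/roof",onz(c,[(293,289),(353,289),(297,437),(351,437)],52).round(1).tolist())
E
```

```text
[ 305  208   36   41 1420] [322.60633803 227.69295775]
collar top corners [[493.9, -224.7, 37.0], [515.9, -222.6, 37.0], [495.9, -249.4, 37.0], [518.5, -247.3, 37.0]]
tang [[489.0, -193.1, 27.0], [514.8, -190.7, 27.0], [491.4, -214.1, 27.0], [515.8, -211.8, 27.0]]
depth [[505.8, -236.4, 33.9], [492.8, -201.3, 24.9], [512.1, -199.7, 23.7], [513.3, -317.7, 49.5]]
mouth/roof [[490.0, -273.0, 52.0], [527.9, -269.5, 52.0], [501.1, -392.2, 52.0], [540.6, -388.6, 52.0]]
```

```bash
python3 -m inch '[[[-1,3,-50],0],[[-1,3,-100],0],[[-1,3,-125],0],[[-1,3,-135],0],[[-1,3,-135],0]]' 0 80
python3 -m inch '[[[0,0,0],0],[[0,0,0],0],[[0,0,0],0],[[0,0,0],0],[[0,0,0],0],[[0,0,0],0],[[0,0,0],0],[[0,0,0],0]]' 255 80
```

```text
time: 2.28
position: [506.4, -235.8, 17.0]
orientation: [[-0.094, 0.996, 0.001], [0.996, 0.094, -0.001], [-0.001, 0.001, -1.0]]
contact_force: [1.1, 0.0, -0.0]
grip_width: 1.004
grasp_force: 0.0
time: 3.28
position: [506.1, -235.6, 16.8]
orientation: [[-0.094, 0.996, 0.0], [0.996, 0.094, -0.001], [-0.001, 0.0, -1.0]]
contact_force: [-1.4, -0.3, 6.0]
grip_width: 0.26
grasp_force: 81.0
```

```bash
python3 -m inch '[[[-1,10,1],0],[[-2,20,1],0],[[-3.5,35,1],0],[[-5,50,1],0],[[-6.5,65,1],0],[[-7.5,80,1],0],[[-9,95,1],0],[[-10.5,110,1],0],[[-12,125,1],0],[[-13.5,140,1],0],[[-14,145,1],0]]'
```

```text
time: 4.65
position: [492.0, -89.0, 17.4]
orientation: [[-0.096, 0.995, 0.0], [0.995, 0.096, 0.0], [0.0, 0.0, -1.0]]
contact_force: [-0.2, -0.2, -1.4]
grip_width: 0.261
grasp_force: 80.1
```

```bash
python3 -m inch '[[[0,10,15],0],[[-2,30,30],0],[[-5,60,30],-1],[[-8,95,30],-2],[[-11,130,30],-3],[[-14,165,30],-4],[[-18,200,30],-4],[[-20,230,30],-4],[[-22,245,30],-4],[[-22,249,25],-4],[[-22,249,20],-4],[[-22,249,20],-4]]'
python3 - <<'E'
from h import *
import pickle
c=snap("wrist"); save(c["img"],"w2.png")
c=snap("side"); save(cv2.resize(c["img"][120:300,230:470],(800,600),interpolation=2),"s2.png")
E
```

```text
time: 6.15
position: [469.7, 157.1, 36.6]
orientation: [[-0.023, 1.0, -0.001], [1.0, 0.023, -0.001], [-0.001, -0.001, -1.0]]
contact_force: [-0.7, 0.1, -2.8]
grip_width: 0.256
grasp_force: 80.0
```

View pics/s2.png

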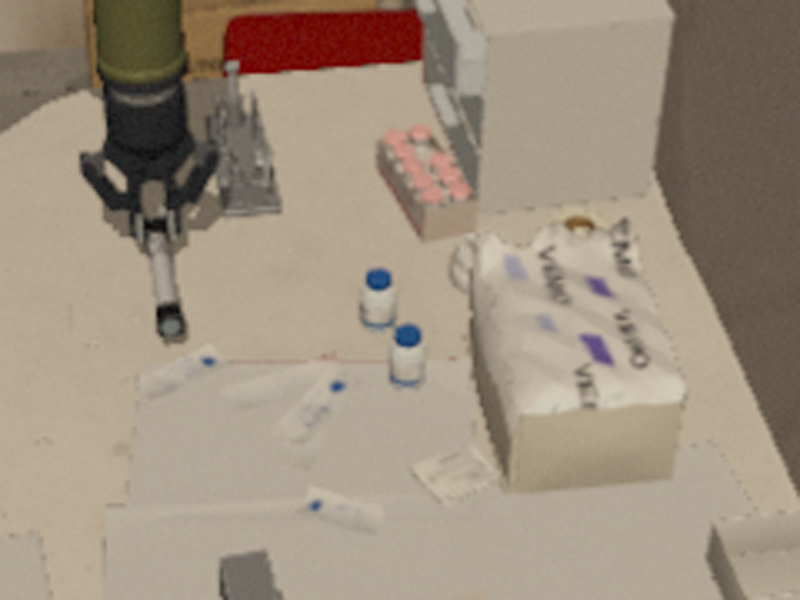

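The torch is out of the sleeve and held level, with its nose at crop pixel (172,325). It is clear of the strips and bottles. Next I lower it onto the table.

```bash
python3 -m inch '[[[0,0,-12],0],[[0,0,-22],0],[[0,0,-27],0],[[0,0,-29],0],[[0,0,-31],0],[[0,0,-31],0]]'
```

```text
time: 7.0
position: [470.0, 158.8, 6.5]
orientation: [[-0.025, 1.0, 0.0], [1.0, 0.025, 0.0], [0.0, 0.0, -1.0]]
contact_force: [0.1, 0.1, -2.5]
grip_width: 0.258
grasp_force: 80.1
```

```bash
python3 -m inch '[[[0,0,-1],0],[[0,0,-2],0],[[0,0,-3],0],[[0,0,-3],0]]'
```

```text
time: 7.5
position: [470.1, 158.7, 6.1]
orientation: [[-0.025, 1.0, 0.003], [1.0, 0.025, -0.001], [-0.001, 0.003, -1.0]]
contact_force: [-8.4, -3.0, 37.0]
grip_width: 0.258
grasp_force: 85.3
```

```bash
python3 -m inch '[[[0,0,3],0],[[0,0,3],0],[[0,0,3],0],[[0,0,3],0],[[0,0,3],0],[[0,0,3],0]]' 0 80
python3 -m inch '[[[0,0,30],0],[[0,0,80],0],[[0,-30,130],-0],[[0,-65,165],0],[[0,-65,165],0],[[0,-65,165],0]]'
python3 - <<'E'
from h import *
import pickle
c=snap("wrist"); pickle.dump(c,open("c3.pkl","wb")); save(c["img"],"w3.png")
t=snap("top"); pickle.dump(t,open("t3.pkl","wb"))
E
```

```text
time: 8.25
position: [469.9, 158.6, 6.1]
orientation: [[-0.025, 1.0, -0.0], [1.0, 0.025, -0.0], [-0.0, -0.0, -1.0]]
contact_force: [-0.8, 0.5, -0.2]
grip_width: 1.0
grasp_force: 0.0
time: 9.0
position: [469.7, 93.9, 170.9]
orientation: [[-0.024, 1.0, -0.0], [1.0, 0.024, 0.0], [0.0, -0.0, -1.0]]
contact_force: [-0.4, -0.2, -0.7]
grip_width: 0.996
grasp_force: 0.0
```

View pics/w3.png

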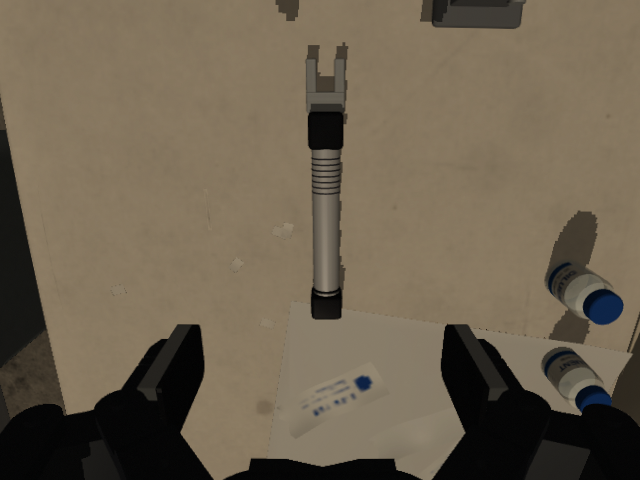

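The torch lies flat on the table. The tail collar is at (308–342, 112–149), the nose collar at (312–341, 289–319) and the cradle's end edge at (480,25). I compute its pose and look at the cradle with the empty gripper before regripping.

```bash
python3 - <<'E'
from h import *
import pickle
c=pickle.load(open("c3.pkl","rb"))
g=c["img"].max(2)
for r in(125,138,300,308,160,200,240,270):
    z=24 if r in(125,138,300,308) else 12
    row=g[r,290:365].astype(int); print(r,''.join('#' if v<50 else('+' if v<95 else '.') for v in row))
T=onz(c,[(308,113),(342,113),(308,149),(342,149)],24);N=onz(c,[(312,290),(341,290),(313,319),(341,319)],24)
print(T.round(1).tolist(),N.round(1).tolist()); a=T.mean(0);b=N.mean(0);d=(b-a);L=np.linalg.norm(d);d/=L
print("L(132.5)",L,d,"origin",a+d*62.5,b-d*70,"grip x=12",a+d*74.5,"closing yaw",np.degrees(np.arctan2(d[0],-d[1])))
t=pickle.load(open("t3.pkl","rb")); W=cloud(t)[225:262,125:225].reshape(-1,3); P=W[(W[:,2]>2)&(W[:,2]<12)]; r=cv2.minAreaRect(P[:,:2].astype(np.float32)); print(r)
E
```

```text
125 ..................###################################+.....................
138 ..................###################################+.....................
300 .....................###############################+......................
308 .....................##############################+.......................
160 ......................+++...++........+++....++++++........................
200 ......................+++....................+++++.........................
240 .......................+++...................+++++.........................
270 ........................++...................++++++++++....................
[[457.0, 166.9, 24.0], [479.5, 167.5, 24.0], [457.3, 143.4, 24.0], [480.4, 144.0, 24.0]] [[461.7, 38.4, 24.0], [483.7, 39.0, 24.0], [462.9, 13.7, 24.0], [484.6, 14.2, 24.0]]
L(132.5) 129.23320117002407 [ 0.03628668 -0.99934142  0.        ] origin [470.79932867  92.99226565  24.        ] [470.6807874   96.25691304  24.        ] grip x=12 [471.2347688   81.00016859  24.        ] closing yaw 2.079529988641883
((572.0001220703125, 331.41162109375), (283.2071838378906, 101.53438568115234), 88.94718170166016)
```

```bash
python3 -m inch '[[[20,50,15],0],[[40,100,25],0],[[65,150,30],0],[[97,196,30],0],[[97,196,30],0],[[97,196,30],0],[[97,196,30],0]]'
python3 - <<'E'
from h import *
import pickle
c=snap("wrist"); pickle.dump(c,open("c4.pkl","wb")); save(c["img"],"w4.png")
E
```

```text
time: 9.98
position: [566.4, 288.7, 200.8]
orientation: [[-0.024, 1.0, -0.001], [1.0, 0.024, -0.001], [-0.001, -0.001, -1.0]]
contact_force: [0.1, -0.6, 1.2]
grip_width: 0.996
grasp_force: 0.0
```

View pics/w4.png

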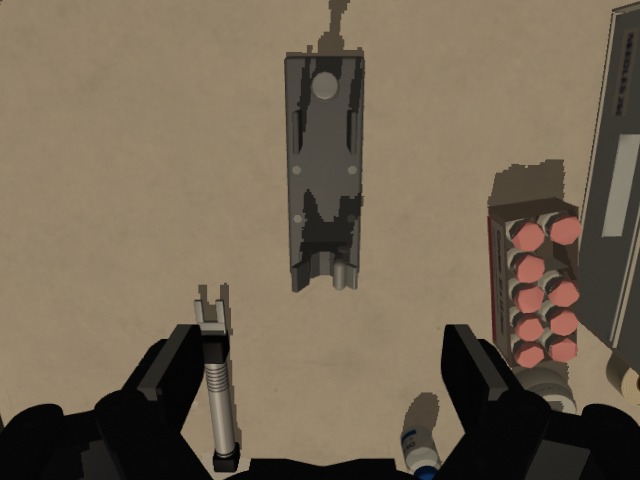

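The cradle is seen from above. The pin head is at (325,86), the base plate's far corners at (285,55) and (365,57), the cheeks at (297,130) and (352,130), and the clip at rows 250–290 with the jaw on the right at (341,275).

```bash
python3 - <<'E'
from h import *
import pickle
c=pickle.load(open("c4.pkl","rb")); im=c["img"]; gy=cv2.cvtColor(im,cv2.COLOR_RGB2GRAY)
m=(gy[70:102,308:342]>92).astype(np.uint8); n,l,s,ce=cv2.connectedComponentsWithStats(m); k=1+s[1:,4].argmax(); q=ce[k]+[308,70]; print(s[k],q)
print("pin head",onz(c,[q],84).round(1))
hsv=cv2.cvtColor(im,cv2.COLOR_RGB2HSV); sat=hsv[...,1]
L=[];Rr=[]
for r in range(70,250,6):
    g=sat[r,270:380]<55; i=np.where(g)[0]
    L.append((270+i[0],r)); Rr.append((270+i[-1]+1,r))
for n,e in(("L",L),("R",Rr)):
    P=onz(c,e,8)[:,:2]; vx,vy,x0,y0=cv2.fitLine(P.astype(np.float32),cv2.DIST_HUBER,0,.01,.01).ravel()
    print(n,"yaw",np.degrees(np.arctan(-vx/vy)),"x at y=300",x0+(300-y0)*vx/vy, np.abs((P[:,0]-x0)*vy-(P[:,1]-y0)*vx).round(1).max(), [p[0] for p in e])
print("far edge",onz(c,[(286,56),(364,57)],8).round(1).tolist())
save(cv2.resize(im[40:300,270:380],None,fx=2.3,fy=2.3,interpolation=2),"c4.png")
E
```

```text
[  5   3  24  27 496] [324.42137097  85.56451613]
pin head [[564.  378.2  84. ]]
L yaw 1.5056921 x at y=300 536.9054 0.4 [np.int64(285), np.int64(285), np.int64(285), np.int64(285), np.int64(286), np.int64(286), np.int64(286), np.int64(286), np.int64(286), np.int64(286), np.int64(287), np.int64(287), np.int64(287), np.int64(287), np.int64(287), np.int64(287), np.int64(287), np.int64(288), np.int64(288), np.int64(288), np.int64(288), np.int64(288), np.int64(288), np.int64(289), np.int64(289), np.int64(289), np.int64(289), np.int64(289), np.int64(290), np.int64(290)]
R yaw 1.3967985 x at y=300 595.7499 0.5 [np.int64(364), np.int64(364), np.int64(364), np.int64(364), np.int64(364), np.int64(363), np.int64(363), np.int64(363), np.int64(363), np.int64(363), np.int64(362), np.int64(362), np.int64(362), np.int64(362), np.int64(362), np.int64(362), np.int64(361), np.int64(361), np.int64(361), np.int64(361), np.int64(361), np.int64(361), np.int64(361), np.int64(360), np.int64(360), np.int64(360), np.int64(360), np.int64(360), np.int64(360), np.int64(359)]
far edge [[535.3, 400.5, 8.0], [593.0, 401.1, 8.0]]
```

View pics/c4.png

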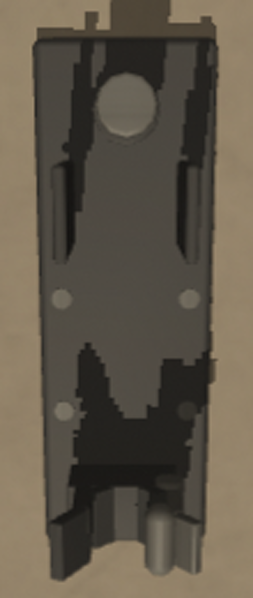

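Cradle origin comes out at about (566.5, 287) with a 1.45° closing yaw. The pin head, the plate edges and the far edge agree to within 0.5 mm. To keep the fingers behind the clip during the 25 mm slide, I'll grip the barrel at torch x ≈ -10, which is about (470.4, 103).

```bash
python3 -m inch '[[[-25,-48,0],0],[[-50,-96,0],0],[[-75,-145,-30],0.6],[[-96,-186,-80],0.6],[[-96,-186,-130],0.6],[[-96,-186,-170],0.6],[[-96,-186,-188],0.6],[[-96,-186,-196],0.6],[[-96,-186,-196.5],0.6],[[-96,-186,-196.5],0.6]]' 0 120
```

```text
time: 11.28
position: [471.5, 103.6, 5.6]
orientation: [[-0.035, 0.999, 0.002], [0.999, 0.035, 0.0], [0.0, 0.002, -1.0]]
contact_force: [0.0, -0.0, 0.2]
grip_width: 0.999
grasp_force: 0.0
```

```bash
python3 -m inch '[[[0,0,0],0],[[0,0,0],0],[[0,0,0],0],[[0,0,0],0],[[0,0,0],0],[[0,0,0],0],[[0,0,0],0],[[0,0,0],0]]' 255 120
```

```text
time: 12.28
position: [471.1, 103.6, 5.4]
orientation: [[-0.035, 0.999, 0.001], [0.999, 0.035, -0.0], [-0.0, 0.001, -1.0]]
contact_force: [-0.8, -1.2, 9.8]
grip_width: 0.185
grasp_force: 117.5
```

```bash
python3 -m inch '[[[0,0,15],0],[[0,0,45],0],[[10,20,80],0],[[25,45,98],0],[[45,80,98],0],[[65,115,98],-0.6],[[82,143,98],-0.6],[[92,159,98],-0.6],[[96,164,98],-0.6],[[96,164,98],-0.6],[[96,164,98],-0.6]]'
python3 - <<'E'
from h import *
import pickle
c=snap("wrist"); pickle.dump(c,open("c5.pkl","wb")); save(c["img"],"w5.png")
E
```

```text
time: 13.65
position: [566.6, 266.4, 102.6]
orientation: [[-0.024, 1.0, -0.001], [1.0, 0.024, -0.001], [-0.001, -0.001, -1.0]]
contact_force: [-0.4, 0.3, -2.5]
grip_width: 0.187
grasp_force: 118.0
```

View pics/w5.png

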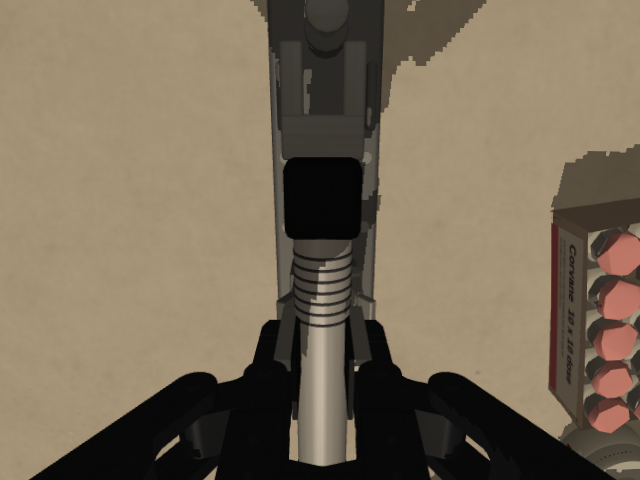

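In the hand, the tang prongs are at columns 281–302 and 345–366 (tips at row 42), and the collar is at (285–361, 157–238). The pin head, below and just ahead, is centred on column 326.

```bash
python3 - <<'E'
from h import *
import pickle
c=pickle.load(open("c5.pkl","rb")); im=c["img"]; gy=cv2.cvtColor(im,cv2.COLOR_RGB2GRAY)
print("depth tang,tang root,collar,head",dep(c,[(291,60),(355,60),(323,135),(323,180),(323,225),(323,20)]).round(1).tolist())
for r in (55,80,100): print(r,gy[r,270:380].tolist())
print(10,gy[10,270:385].tolist())
print("tang tips",onz(c,[(281,42),(366,42)],111).round(1).tolist(),"root",onz(c,[(282,116),(364,116)],111).round(1).tolist())
print("slot edges row100",onz(c,[(303,80),(345,80)],111).round(1).tolist())
print("collar",onz(c,[(285,160),(361,160),(287,236),(359,236)],121).round(1).tolist())
E
```

```text
depth tang,tang root,collar,head [[553.7, 359.2, 113.0], [572.6, 359.8, 111.3], [563.6, 337.9, 112.5], [563.9, 325.6, 122.4], [564.2, 311.4, 121.2], [562.8, 374.9, 84.0]]
55 [61, 68, 73, 81, 83, 50, 41, 41, 41, 43, 49, 54, 59, 58, 60, 60, 61, 61, 60, 61, 61, 60, 61, 62, 62, 63, 63, 62, 62, 61, 56, 51, 42, 39, 41, 41, 40, 41, 41, 41, 42, 41, 41, 41, 39, 32, 26, 24, 23, 25, 24, 25, 24, 25, 25, 25, 24, 25, 25, 25, 24, 24, 26, 24, 25, 26, 34, 39, 41, 40, 41, 41, 39, 40, 47, 53, 57, 60, 61, 61, 62, 61, 61, 61, 61, 60, 61, 61, 61, 62, 62, 60, 61, 60, 57, 52, 42, 41, 40, 41, 41, 40, 41, 41, 41, 41, 41, 42, 40, 38]
80 [60, 63, 70, 75, 83, 85, 35, 41, 72, 65, 47, 52, 56, 58, 60, 59, 59, 59, 59, 59, 59, 58, 59, 60, 60, 61, 60, 61, 60, 61, 56, 51, 51, 65, 85, 85, 85, 85, 85, 85, 76, 41, 41, 41, 42, 41, 41, 41, 41, 41, 41, 41, 42, 40, 41, 41, 41, 41, 41, 41, 40, 41, 41, 41, 41, 41, 41, 41, 41, 41, 41, 41, 39, 43, 49, 55, 57, 60, 60, 60, 60, 59, 59, 60, 59, 60, 59, 60, 60, 60, 60, 59, 59, 57, 53, 44, 30, 26, 32, 35, 38, 39, 39, 38, 38, 36, 31, 38, 38, 36]
100 [91, 58, 67, 73, 78, 86, 68, 34, 35, 
[... 441 characters left out ...]
1, 41, 42, 41, 42, 41, 41, 42, 41, 41, 41, 42, 41, 42, 42, 41, 42, 41, 41, 41, 41, 41, 41, 41, 41, 43, 57, 44, 53, 56, 58, 59, 59, 60, 60, 59, 59, 60, 60, 60, 60, 60, 60, 60, 61, 61, 61, 61, 61, 61, 61, 61, 61, 61, 60, 60, 60, 60, 60, 60, 59, 59, 59, 60, 59, 58, 59, 59, 57, 55, 48, 40, 40, 41, 41, 42, 41, 42, 41, 42, 41, 41, 42, 41, 42, 42, 41, 42, 42, 41, 42, 42, 41, 41, 41, 41, 41, 42, 41, 41, 41, 42, 39, 38, 35, 35, 58]
tang tips [[550.6, 364.3, 111.0], [575.6, 364.9, 111.0]] root [[550.8, 343.2, 111.0], [576.1, 343.8, 111.0]]
slot edges row100 [[557.2, 353.8, 111.0], [569.9, 354.1, 111.0]]
collar [[552.6, 331.1, 121.0], [575.0, 331.6, 121.0], [553.1, 307.5, 121.0], [575.6, 308.0, 121.0]]
```

```bash
python3 -m inch '[[[1.7,3,-10],0.2],[[1.7,3,-20],0.2],[[1.7,3,-30],0.2],[[1.7,3,-36],0.2],[[1.7,3,-39.5],0.2],[[1.7,3,-39.5],0.2],[[1.7,3,-39.5],0.2]]'
python3 - <<'E'
from h import *
import pickle
c=snap("wrist"); pickle.dump(c,open("c6.pkl","wb")); save(c["img"],"w6.png")
E
```

```text
time: 14.58
position: [568.8, 270.8, 63.6]
orientation: [[-0.028, 1.0, 0.0], [1.0, 0.028, 0.0], [0.0, 0.0, -1.0]]
contact_force: [0.5, 0.4, -2.3]
grip_width: 0.184
grasp_force: 118.0
```

View pics/w6.png

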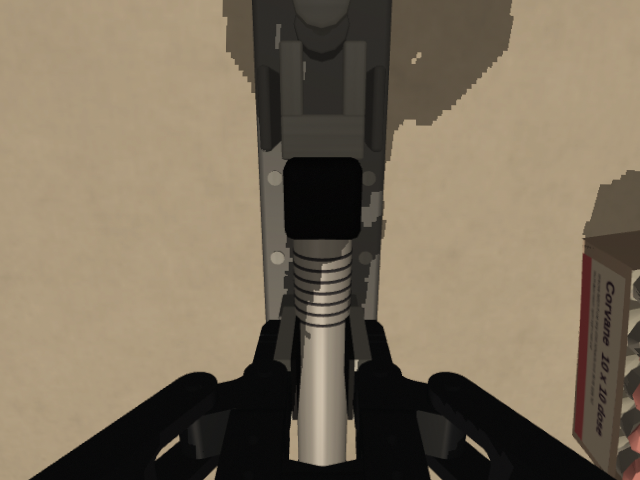

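The slot is centred near column 323.5 and the pin head near column 322, directly ahead, so they are almost in line.

```bash
python3 - <<'E'
from h import *
import pickle
c=pickle.load(open("c6.pkl","rb")); gy=cv2.cvtColor(c["img"],cv2.COLOR_RGB2GRAY)
for r in (5,15,45): print(r,gy[r,285:360].tolist())
o=manip.get_obs(); print(o["position"],np.array(o["orientation"])[0])
print("tips",onz(c,[(281.5,42),(366,42)],72).round(1).tolist(),"slot",onz(c,[(302,80),(344,80)],72).round(1).tolist(),"col",onz(c,[(285,160),(361,160),(287,236),(359,236)],82).round(1).tolist())
print("depth",dep(c,[(291,60),(355,60),(323,135),(323,180),(323,225),(322,10)]).round(1).tolist())
print("head row10 ends",onz(c,[(295,10),(349,10)],84).round(1).tolist())
E
```

```text
5 [44, 44, 44, 43, 44, 44, 43, 44, 41, 47, 55, 57, 58, 60, 60, 61, 61, 61, 61, 62, 61, 62, 62, 62, 62, 62, 62, 62, 62, 62, 63, 63, 63, 63, 63, 63, 63, 63, 63, 63, 63, 63, 62, 63, 62, 62, 62, 63, 62, 62, 61, 61, 61, 61, 61, 61, 61, 60, 60, 60, 59, 58, 56, 46, 42, 44, 44, 44, 44, 44, 44, 44, 44, 44, 44]
15 [44, 44, 43, 43, 43, 43, 44, 44, 44, 43, 37, 37, 38, 42, 49, 56, 57, 58, 59, 61, 61, 62, 62, 62, 62, 62, 61, 62, 63, 63, 63, 62, 63, 62, 62, 63, 62, 62, 62, 62, 62, 62, 62, 62, 62, 62, 62, 61, 61, 61, 61, 61, 61, 60, 60, 58, 58, 56, 51, 43, 38, 37, 35, 41, 44, 43, 44, 44, 44, 44, 43, 44, 44, 43, 44]
45 [64, 65, 65, 65, 65, 65, 64, 66, 67, 67, 66, 67, 66, 66, 66, 59, 52, 41, 27, 34, 39, 41, 44, 43, 42, 42, 43, 43, 43, 43, 43, 42, 43, 42, 43, 43, 43, 44, 43, 43, 43, 43, 43, 42, 43, 43, 43, 44, 43, 43, 43, 42, 40, 37, 31, 27, 26, 27, 38, 49, 56, 62, 65, 65, 66, 65, 66, 66, 66, 65, 65, 65, 65, 66, 66]
[568.84618483 270.79635123  63.65988709] [-2.81755140e-02  9.99602817e-01  5.90928432e-04]
tips [[552.5, 368.7, 72.0], [577.4, 369.4, 72.0]] slot [[558.7, 358.2, 72.0], [571.4, 358.5, 72.0]] col [[554.5, 335.4, 82.0], [576.9, 336.0, 82.0], [555.1, 311.8, 82.0], [577.6, 312.4, 82.0]]
depth [[555.5, 363.6, 74.0], [574.3, 364.2, 73.4], [565.5, 342.1, 72.3], [565.8, 329.9, 83.1], [566.2, 316.1, 83.2], [564.3, 375.2, 84.9]]
head row10 ends [[557.2, 375.2, 84.0], [571.4, 375.6, 84.0]]
```

```bash
python3 -m inch '[[[-0.7,0,-0.7],0],[[-0.7,3,-0.7],0],[[-0.8,7,-0.7],0],[[-0.9,11,-0.7],0],[[-1.1,15,-0.7],0],[[-1.2,19,-0.7],0],[[-1.3,22,-0.7],0],[[-1.3,24,-0.7],0],[[-1.3,24,-0.7],0]]'
python3 - <<'E'
from h import *
import pickle
o=manip.get_obs(); print(o["position"],o["contact_force"],o["torque"])
c=snap("wrist"); pickle.dump(c,open("c7.pkl","wb")); s=snap("side")
a=c["img"][0:260,200:450]; b=s["img"][120:200,270:345]
save(np.hstack([cv2.resize(a,(400,416)),cv2.resize(b,(390,416),interpolation=2)]),"w7.png")
E
```

```text
time: 15.75
position: [567.3, 294.8, 62.6]
orientation: [[-0.028, 1.0, -0.0], [1.0, 0.028, 0.0], [0.0, -0.0, -1.0]]
contact_force: [-0.4, 0.1, -3.1]
grip_width: 0.185
grasp_force: 118.0
[567.31346265 294.76721786  62.57430889] [-0.42519573  0.08212553 -3.07139946] [0.05162187 0.02966755 0.01711999]
```

View pics/w7.png

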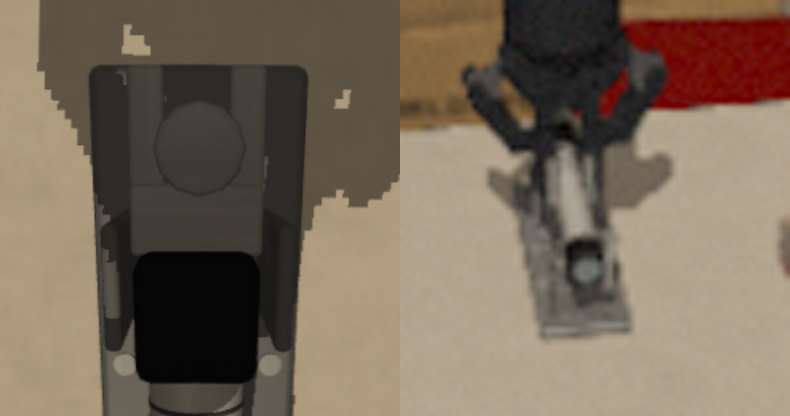

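The pin head sits over the slot between the prongs, the collar lies between the cheeks, and there is no contact force. Now I press down in steps.

```bash
python3 -m inch '[[[0,0,-2],0],[[0,0,-4],0],[[0,0,-6],0],[[0,0,-7.5],0],[[0,0,-9],0],[[0,0,-10.5],0],[[0,0,-12],0],[[0,0,-12],0]]'
```

```text
time: 16.85
position: [565.0, 294.8, 50.1]
orientation: [[-0.029, 1.0, -0.004], [1.0, 0.029, -0.001], [-0.001, -0.004, -1.0]]
contact_force: [-7.5, 0.5, 1.5]
grip_width: 0.187
grasp_force: 118.7
```

```bash
python3 -m inch '[[[0,0,-1.5],0],[[0,0,-3],0],[[0,0,-4.5],0],[[0,0,-6],0],[[0,0,-7.5],0],[[0,0,-9],0],[[0,0,-9],0]]'
```

```text
time: 17.73
position: [566.7, 294.4, 40.7]
orientation: [[-0.028, 1.0, -0.002], [1.0, 0.028, -0.0], [-0.0, -0.002, -1.0]]
contact_force: [-4.9, 0.1, -4.2]
grip_width: 0.181
grasp_force: 117.9
```

```bash
python3 -m inch '[[[0,0,-1],0],[[0,0,-2],0],[[0,0,-3],0],[[0,0,-4],0],[[0,0,-5],0],[[0,0,-5],0]]'
python3 - <<'E'
from h import *
import pickle
o=manip.get_obs(); print(o["torque"])
c=snap("wrist"); pickle.dump(c,open("c8.pkl","wb")); print(dep(c,[(291,60),(355,60),(323,135),(323,180),(323,225),(324,30)]).round(1).tolist())
save(c["img"],"w8.png")
E
```

```text
time: 18.48
position: [568.3, 294.6, 37.7]
orientation: [[-0.028, 1.0, 0.002], [1.0, 0.028, 0.0], [0.0, 0.002, -1.0]]
contact_force: [-1.6, -1.9, 5.0]
grip_width: 0.182
grasp_force: 118.6
[-0.40109656  0.44444134 -0.09971633]
[[555.1, 387.5, 47.7], [574.0, 388.1, 46.9], [565.1, 366.0, 46.9], [565.4, 353.8, 57.3], [565.8, 340.3, 58.7], [564.7, 402.4, 2.2]]
```

```bash
python3 -m inch '[[[0,0,-1],0],[[0,0,-2],0],[[0,0,-3],0],[[0,0,-4],0],[[0,0,-4],0]]'
python3 - <<'E'
from h import *
o=manip.get_obs(); print(o["torque"])
c=snap("wrist"); print(dep(c,[(291,60),(355,60),(323,135),(323,180),(323,225)]).round(1)[:,2].tolist())
save(c["img"],"w9.png")
E
```

```text
time: 19.15
position: [568.5, 294.7, 37.4]
orientation: [[-0.028, 1.0, 0.005], [1.0, 0.028, -0.0], [-0.0, 0.005, -1.0]]
contact_force: [-10.2, -8.5, 35.7]
grip_width: 0.182
grasp_force: 122.7
[-1.7367091   2.22355944 -0.08735291]
[45.2, 47.2, 48.2, 57.7, 57.7]
```

```bash
python3 -m inch '[[[0,0,2],0],[[0,0,4],0],[[0,0,4],0]]'
python3 -m inch '[[[0,0,0],0],[[0,0,0],0],[[0,0,0],0],[[0,0,0],0],[[0,0,0],0],[[0,0,0],0]]' 0
python3 -m inch '[[[0,0,30],0],[[0,0,80],0],[[0,0,130],0],[[0,-10,160],0],[[0,-10,160],0],[[0,-10,160],0]]'
python3 - <<'E'
from h import *
import pickle
c=snap("wrist"); s=snap("side"); pickle.dump((c,s),open("c9.pkl","wb"))
a=c["img"][0:360,220:430]; b=s["img"][120:200,270:345]
save(np.hstack([cv2.resize(a,(350,600)),cv2.resize(b,(450,600),interpolation=2)]),"w10.png")
E
```

```text
time: 19.58
position: [568.2, 294.7, 37.6]
orientation: [[-0.028, 1.0, 0.002], [1.0, 0.028, 0.0], [0.0, 0.002, -1.0]]
contact_force: [-2.3, -2.3, 9.2]
grip_width: 0.181
grasp_force: 118.7
time: 20.32
position: [567.3, 294.6, 36.6]
orientation: [[-0.028, 1.0, -0.0], [1.0, 0.028, 0.0], [0.0, -0.0, -1.0]]
contact_force: [-0.2, 0.1, -0.1]
grip_width: 1.001
grasp_force: 0.0
time: 21.08
position: [567.0, 284.4, 195.8]
orientation: [[-0.028, 1.0, -0.001], [1.0, 0.028, -0.001], [-0.001, -0.001, -1.0]]
contact_force: [0.5, -0.0, 0.4]
grip_width: 0.998
grasp_force: 0.0
```

View pics/w10.png

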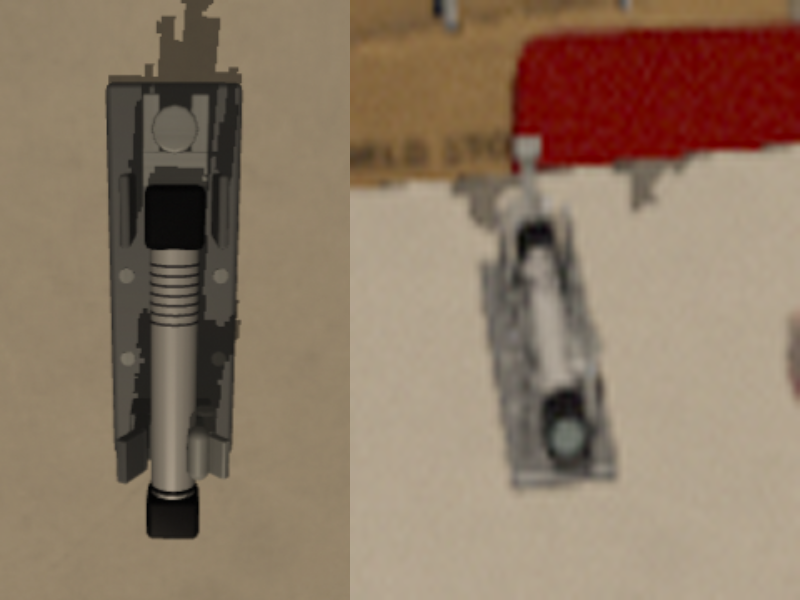

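The tang is on the pin and the jaw's light bar overlaps the barrel's right edge at the clip. I check heights and the jaw position numerically.

```bash
python3 - <<'E'
from h import *
import pickle
c,s=pickle.load(open("c9.pkl","rb")); W=cloud(c); c4=pickle.load(open("c4.pkl","rb"));W4=cloud(c4)
o=np.array([566.5,287.]); d=np.array([.0253,-.9997]); e=np.array([.9997,.0253])
def cr(W): q=W[...,:2]-o; return np.dstack([q@d,q@e,W[...,2]])
A,B=cr(W),cr(W4)
def med(X,x0,x1,y0,y1,zl=35): m=(X[...,0]>x0)&(X[...,0]<x1)&(X[...,1]>y0)&(X[...,1]<y1)&(X[...,2]>zl); return m.sum(),np.median(X[m],0).round(1)
for n,b in dict(tailcol=(-73,-53,-8,8),barrel1=(-40,-20,-3,3),barrel2=(5,25,-3,3),nose=(62,78,-8,8),tangL=(-105,-95,-12,-8),tangR=(-105,-95,8,12)).items(): print(n,med(A,*b))
for n,X in(("now",A),("before",B)):
    print(n,"jaw profile",[(y,med(X,33,47,y,y+2,20)) for y in range(5,21,2)])
E
```

```text
tailcol (np.int64(782), array([-63.3,  -0.2,  57.1]))
barrel1 (np.int64(266), array([-30.2,  -0.1,  55.1]))
barrel2 (np.int64(239), array([14.9,  0.1, 55.1]))
nose (np.int64(459), array([69.1,  0.3, 57.1]))
tangL (np.int64(112), array([-100. ,  -10. ,   47.2]))
tangR (np.int64(105), array([-100.5,   10.1,   47.4]))
now jaw profile [(5, (np.int64(55), array([40.5,  6. , 54.2]))), (7, (np.int64(55), array([39.8,  8.1, 60.2]))), (9, (np.int64(54), array([39.8, 10.2, 61.2]))), (11, (np.int64(42), array([39.4, 12.2, 61.2]))), (13, (np.int64(51), array([40.4, 13.8, 60.1]))), (15, (np.int64(54), array([39.8, 16. , 59.1]))), (17, (np.int64(54), array([39.6, 18.1, 61.4]))), (19, (np.int64(58), array([39.6, 20. , 63.5])))]
before jaw profile [(5, (np.int64(73), array([39.5,  6.2, 37.9]))), (7, (np.int64(43), array([38.6,  8.1, 60.1]))), (9, (np.int64(50), array([40. ,  9.8, 61.1]))), (11, (np.int64(55), array([39.5, 12. , 61.2]))), (13, (np.int64(47), array([38.9, 14.1, 60.1]))), (15, (np.int64(44), array([41.1, 15.8, 59.1]))), (17, (np.int64(53), array([40. , 17.8, 61.1]))), (19, (np.int64(58), array([39.4, 19.9, 63.6])))]
```

The torch is level, with every height 1.1 to 1.3 mm above nominal, the same offset the unchanged jaw shows. The jaw profile matches its closed state. Handing in.

```bash
python3 -c "
from workcell import manip
print(manip.job_done())"
```

```text
the job is handed in; nothing more can be done
None
```

The torch was drawn out, laid flat on the table and released, then regripped and parked in the cradle: slot on the pin, barrel home, jaw closed, bottles not moved, handed in at about 21 s; no verdict was returned.

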